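# Snap the blue cover onto the laboratory balance's pan

### The job

The weighing is finished: pick up the blue pan cover by its white knob, set it centred over the blue pan of the balance and press it straight down until both clip arms snap under the pan's rim and it sits fully home, then let go. Leave the red cover where it lies.

Things in the scene. Friction and masses are not known exactly. Their poses are not given: they have to be found in the camera images.
- cover: Blue round clip-fit cover, about 110 g, lying knob up. Origin: its centre at foot level, z up; the plate's underside is 28 mm and its top 32.5 mm above the origin. Plate 138 mm across. Two sprung rigid clip arms at its +x and -x edges (140 mm over both), two flared skirts at +y and -y. Any yaw fits; flares guide it on from up to 5 mm off centre.
- knob (a point): Centre of the blue cover's round white knob, on the cover's axis 50 mm above the cover's origin. Knob 32 mm in diameter, upright, from 32.5 to 68.5 mm above the cover's origin. Pushing the cover on takes about 7 to 13 N; the clips touch the pan's edge about 13 mm before home, push back hardest about 9 mm before home and snap under the rim in the last 3 mm.
- pan_top (a point): Centre of the top face of the balance's blue pan, 92 mm above the bench, z up. The pan is a disc 120 mm across and 6 mm thick on a thin column, 40 mm from its top face down to the housing. The white balance (200 mm wide, display towards the robot) stands firm. With the cover home, the cover's origin is on the pan's axis, 28 mm below this point.
- red_cover: Red cover of the same shape and size with the same white knob, for another balance; lies on the bench knob up. Origin at its centre at foot level. Not to be used.
Things that resemble listed ones, but are neither listed nor needed, are in the scene too. What is meant by the cover is not brown or turquoise, and is the smaller of those in its own colour.

How it is judged:
On the way:
1. the gripper, touching the blue cover, presses it onto the pan's edge (it is not dropped on) (z of cover in the frame of pan_top below -0.015 m and horizontal distance between cover and pan_top below 0.02 m and contact force between cover and the fingers above 0.5 N).
At the end, for the whole second after the job is handed in: The blue cover sits on the balance's pan, knob up and at rest: centred within 10 mm, level within 0.06 rad, its underside within 2.5 mm of the pan's top face, which it reaches only with both clips snapped under the rim (z of cover in the frame of pan_top below -0.0255 m and horizontal distance between cover and pan_top below 0.01 m and angle between cover's own z axis and vertical below 0.06 rad and linear speed of cover below 0.02 m/s); the robot touches nothing.
It fails at once if the red cover is moved by more than 30 mm (distance of red_cover from where it was at the start of the episode above 0.03 m).
It also fails if it takes over 35 s, if anything falls off the work surface, if the arm or the gripper's body presses on something with over 40 N, if the wrist force passes 120 N, or if a joint passes its speed limit or range.

### The arm

A 7-joint arm with a two-finger parallel gripper is mounted at the origin on the work surface. World frame = base frame: x ahead of the robot, y to its left, z up, the work surface at z = 0. Lengths are in m, angles in rad, forces in N, time in s.
With the tool pointing down it reaches from about 0.425 to 0.975 m from the base axis. Payload 16.7 kg.
Tool frame: the origin (TCP) lies midway between the tips of the shut fingers; the grasp point (between the pads) lies 19 mm behind it; z points along the fingers, y is the line along which they close (so a half turn about z gives the same grasp; the last joint's range is limited). The gripper opens to 85 mm and grips with 20 to 120 N. Pads are 22 mm wide; open, the fingers measure 114 mm over their backs; the gripper's body (76 mm by 85 mm) begins 54 mm behind the grasp point. The pads swing forward as they close: fully open they stand 13 mm farther back than shut.
Start: joints at [-1.381, 0.426, 0.074, 1.606, -0.034, 1.111, -0.067], TCP at [0.225, 0.636, 0.231] pointing down, gripper open.
Joint ranges: [-2.85, 2.85], [-0.5, 2.14], [-1.23, 1.37], [0.21, 2.46], [-1.02, 4.16], [0.16, 2.05], [-2.73, 2.73]. Speed limits (rad/s): [1.89, 1.89, 2.39, 2.39, 3.01, 3.01, 3.01].

### API

Orientations are given as a unit quaternion [w, x, y, z].
In Python, from plant import r, capture gives the robot as it stands. Calls block until the motion is done:
- r.reach(position, orientation): joint-space move of the TCP to a pose.
- r.movel(position, frame=None, v=0.15, max_force=None): straight line of the TCP; frame=None keeps the orientation; v is the mean speed in m/s. With max_force (N) it stops when the force on the tool has changed by that much, and returns True; else False.
- r.movej(angles): joint-space move.
- r.gripper_open() and r.gripper_close(grip_force=None): open the fingers fully, or close them until they stop; grip_force is the grip in N (None keeps the last).
- r.dwell(seconds).
- r.inverse_kinematics(position, orientation): joint angles nearest the present ones, or None.
- capture(name): name is "scene" or "top" or "wrist"; returns a dict with "pixels" (400x640x3 uint8, red, green, blue), "vfov" (degrees; the focal length in pixels is half the picture's height over the tangent of half this angle, whatever the lens; pixels are square), "cx", "cy" (the principal point, pixels), "rvec" (rotation vector, rad) and "tvec" (3), from world to camera coordinates, as OpenCV has them. Camera axes: x right, y down, z forward; pixel columns grow to the right and rows downward; lengths in m; the calibration is good to about 2 mm. A picture is of the moment at which its call begins. There is no depth.
A pose or a line that the arm cannot do raises r.PlanningError and nothing moves.
- r.hand_in(): hands the job in; it is judged then, once.
Readings, each from a call of its own:
- r.current_time(): time.
- r.current_joints(): joint angles.
- r.current_dq(): joint speeds.
- r.current_joint_torque(): joint torques, N m.
- r.current_tcp_pos(): TCP position.
- r.current_tool_rot(): TCP orientation.
- r.current_contact_force(): force on the tool from outside, world axes, zero at the start.
- r.current_torque(): the same for the moment, N m.
- r.current_width(): finger opening in m.
- r.current_grasp_force(): force on a finger pad.
Only numpy, scipy, OpenCV 4.12 (cv2) and the standard library are available. Lean on these libraries where they do the work, as an engineer would, in place of code of your own. Each camera call takes 0.05 s, during which the arm holds its last target. There are 200 camera calls.

## Working session

There is one attempt and no reset: what is moved stays moved. The work goes in short steps, each a Python script; the robot and the scene stay as the last script left them, time stands still between calls to the robot, and variables do not carry over. Pictures are saved under pics/ and viewed, at most 10 in all, crops included, and the job is handed in when it is done.

```bash
mkdir -p pics; cat > h.py <<'E'
import numpy as np, cv2, pickle
from plant import r, capture
def snap(n,f):
    c=capture(n); cv2.imwrite(f'pics/{f}.png',c['pixels'][:,:,::-1]); pickle.dump(c,open(f'{f}.pkl','wb')); return c
def ld(f): return pickle.load(open(f'{f}.pkl','rb'))
def K(c):
    f=200/np.tan(np.radians(c['vfov'])/2); return np.array([[f,0,c['cx']],[0,f,c['cy']],[0,0,1]])
def ray(c,u,v):
    R=cv2.Rodrigues(np.array(c['rvec'],float))[0]; t=np.array(c['tvec'],float)
    return -R.T@t, R.T@np.linalg.solve(K(c),[u,v,1])
def at(c,u,v,z):
    o,d=ray(c,u,v); return o+d*(z-o[2])/d[2]
def proj(c,p):
    return cv2.projectPoints(np.array(p,float).reshape(-1,3),np.array(c['rvec'],float),np.array(c['tvec'],float),K(c),None)[0].reshape(-1,2)
E
python3 - <<'E'
from h import *
a=snap('scene','s1');b=snap('top','t1')
for c in(a,b): print(ray(c,c['cx'],c['cy']),c['vfov'],c['cx'],c['cy'])
print(r.current_tool_rot())
E
```

```text
(array([ 0.93314505, -0.4887025 ,  1.19585208]), array([-0.39820448,  0.31141668, -0.86281681])) 49.15554316686364 318.06094479867204 199.51194527337262
(array([ 0.23768986, -0.09614491,  1.17057962]), array([ 0.17650318, -0.03071921, -0.98382059])) 49.801454796250276 318.3335528546991 199.6996480159666
[-4.95453986e-05  1.69104692e-01  9.85597915e-01 -5.92175822e-04]
```

View pics/t1.png

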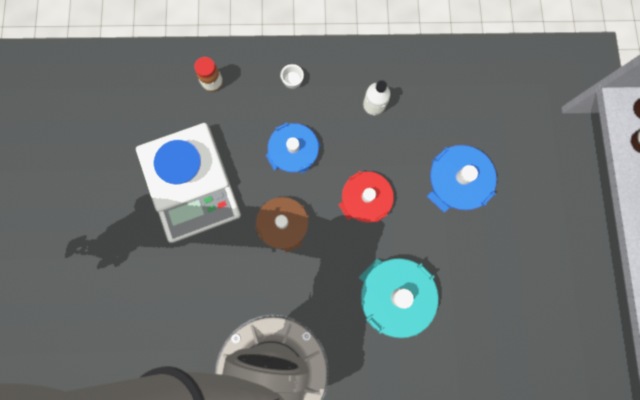

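View pics/s1.png

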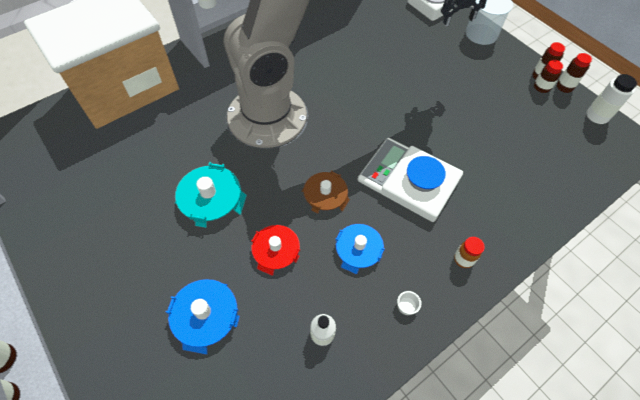

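Top view, cover candidates: small blue (293,148), large blue (463,178), red (368,196), brown (281,222) and turquoise (402,298). The small blue one fits: it is blue and the smaller of the two blues. The balance pan is at (177,162). In the scene view the same cover is at (360,246) and the pan at (426,173). Next I'll measure both and crop the cover.

```bash
python3 - <<'E'
from h import *
def blob(c,seed,kind):
    hsv=cv2.cvtColor(c['pixels'],cv2.COLOR_RGB2HSV)
    if kind=='blue': m=cv2.inRange(hsv,(95,120,60),(130,255,255))
    else: m=cv2.inRange(hsv,(0,0,110),(179,90,255))
    n,l,st,ce=cv2.connectedComponentsWithStats(m)
    i=l[seed[1],seed[0]]; assert i,seed
    k=(l==i).astype(np.uint8); cn=max(cv2.findContours(k,0,1)[0],key=len)
    return cv2.fitEllipse(cn),st[i],cn[:,0]
def tri(ps):
    A=np.zeros((3,3));b=np.zeros(3);rs=[]
    for c,u in ps:
        o,d=ray(c,*u);d/=np.linalg.norm(d);P=np.eye(3)-np.outer(d,d);A+=P;b+=P@o;rs.append((P,o))
    x=np.linalg.solve(A,b);return x,[np.linalg.norm(P@(x-o)) for P,o in rs]
np.set_printoptions(precision=4,suppress=True)
t,s=ld('t1'),ld('s1')
for name,kind,pt,ps,z in [('pan','blue',(177,162),(426,173),.092),('plate','blue',(278,150),(345,246),.0325),('knob','w',(293,145),(361,243),.05),('bigplate','blue',(445,180),(180,310),.04),('redknob','w',(369,195),(275,243),.05)]:
    es=[blob(c,p,kind) for c,p in((t,pt),(s,ps))]
    print(name,tri([(t,es[0][0][0]),(s,es[1][0][0])]),[e[1] for e in es])
    for c,e in zip((t,s),es):
        w=np.array([at(c,u,v,z) for u,v in e[2]])[:,:2].astype(np.float32)
        print('  at z',at(c,*e[0][0],z),'circle fit',cv2.fitEllipse(w))
a=cv2.resize(t['pixels'][100:250,120:340,::-1],None,fx=3.6,fy=3.6,interpolation=2)[:,:800]
cv2.imwrite('pics/c1.png',a)
E
```

```text
pan (array([0.5395, 0.2318, 0.0904]), [np.float64(0.0008377396258666016), np.float64(0.0008377396258665837)]) [array([ 154,  140,   46,   44, 1587], dtype=int32), array([ 407,  156,   38,   33, 1005], dtype=int32)]
  at z [0.5386 0.2306 0.092 ] circle fit ((0.5391049385070801, 0.2304934412240982), (0.11360005289316177, 0.11494208872318268), 160.57977294921875)
  at z [0.5403 0.2317 0.092 ] circle fit ((0.5393047332763672, 0.23253759741783142), (0.114104263484478, 0.11971782892942429), 31.457866668701172)
plate (array([ 0.5908, -0.0649,  0.0223]), [np.float64(0.0008399884724617919), np.float64(0.0008399884724616825)]) [array([ 266,  123,   55,   50, 1905], dtype=int32), array([ 335,  224,   50,   50, 1667], dtype=int32)]
  at z [ 0.5881 -0.0645  0.0325] circle fit ((0.5888881683349609, -0.06466035544872284), (0.1395687758922577, 0.14440174400806427), 38.65987777709961)
  at z [ 0.5935 -0.0694  0.0325] circle fit ((0.591810405254364, -0.06792641431093216), (0.13774365186691284, 0.15225069224834442), 28.979841232299805)
knob (array([ 0.5904, -0.0647,  0.0553]), [np.float64(0.00067213527
[... 782 characters left out ...]
3195142745972), 38.14828872680664)
  at z [ 0.5001 -0.5296  0.04  ] circle fit ((0.4969457685947418, -0.5272065997123718), (0.1840958148241043, 0.1913575381040573), 64.32614135742188)
redknob (array([ 0.4487, -0.2636,  0.056 ]), [np.float64(0.00045065662893491), np.float64(0.0004506566289348404)]) [array([362, 188,  14,  14, 157], dtype=int32), array([269, 236,  12,  15, 149], dtype=int32)]
  at z [ 0.4496 -0.2649  0.05  ] circle fit ((0.44964519143104553, -0.2648813724517822), (0.032426945865154266, 0.039225365966558456), 45.96502685546875)
  at z [ 0.4464 -0.262   0.05  ] circle fit ((0.4461931884288788, -0.2618837058544159), (0.032243311405181885, 0.04652458429336548), 62.584442138671875)
```

View pics/c1.png

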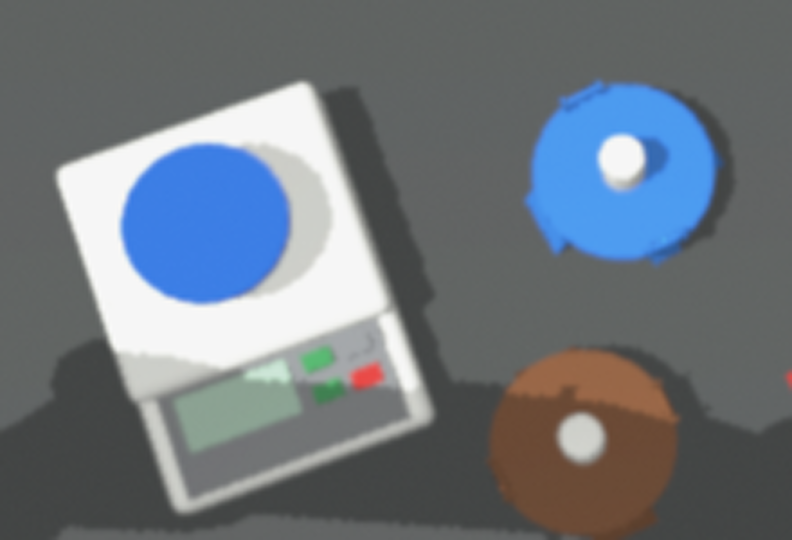

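Crop: the small blue cover is at crop (623,165) and its plate measures about 138 mm. The pan is at crop (206,223) and measures about 115–120 mm. The heights agree with the data (pan 0.090 against 0.092). I'll move above the knob and check with the wrist camera.

```bash
python3 - <<'E'
from h import *
np.set_printoptions(precision=4,suppress=True)
k=[.5905,-.065,.20]; p=[.5395,.2315,.20]
best=None
q0=r.current_joints()
for a in np.radians(np.arange(0,180,15)):
    q=[0,np.cos(a),np.sin(a),0]
    js=[r.inverse_kinematics(x,q) for x in(k,[k[0],k[1],.04],p,[p[0],p[1],.1])]
    if any(j is None for j in js): continue
    js=np.array(js); cost=np.abs(js-q0).max()
    if best is None or cost<best[0]: best=(cost,a,q,js)
print(best[:3]); print(best[3])
r.reach(k,best[2])
print(r.current_time(),r.current_tcp_pos()); snap('wrist','w1')
c=ld('w1'); print(proj(c,[.5905,-.065,.0685]),ray(c,320,200))
E
```

```text
(np.float64(0.9171205826426398), np.float64(0.5235987755982988), [0, np.float64(0.8660254037844387), np.float64(0.49999999999999994), 0])
[[-0.6771  0.4514  0.899   1.8613 -0.4106  1.0264 -0.1318]
 [-0.4634  0.6185  0.618   1.9595 -0.5289  0.7286 -0.0508]
 [-0.9879  0.3562  0.5961  1.8667 -0.2365  0.9892 -0.8135]
 [-0.9548  0.4936  0.5704  1.9445 -0.3627  0.8055 -0.707 ]]
2.8917 [ 0.5907 -0.064   0.1999]
[[316.8271 186.2478]] (array([ 0.6276, -0.001 ,  0.3435]), array([-0.141 , -0.2609, -0.9551]))
```

View pics/w1.png

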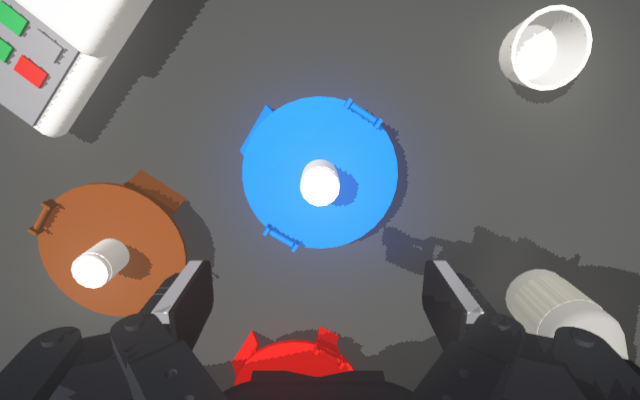

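The wrist view shows the blue cover with its knob top at about (320,186), where I predicted (317,186), so they agree within about 1–2 mm. The fingers will straddle the knob and come down inside the plate's outline. I'll refine the position, then grasp, lift and check.

```bash
python3 - <<'E'
from h import *
np.set_printoptions(precision=4,suppress=True)
c=ld('w1'); k=at(c,320,186,.0685); print('knob wrist',k)
x,y=(k[:2]+[.5905,-.065])/2; print(x,y)
r.movel([x,y,.085]); hit=r.movel([x,y,.040],v=.06,max_force=12)
print('hit',hit,r.current_tcp_pos())
r.gripper_close(60); print(r.current_width(),r.current_grasp_force(),r.current_tcp_pos())
r.movel([x,y,.20]); print(r.current_width(),r.current_grasp_force(),r.current_contact_force(),r.current_tcp_pos())
r.movel([.5395,.2315,.20],v=.2); print(r.current_time(),r.current_tcp_pos())
snap('scene','s2');snap('top','t2');snap('wrist','w2')
s=ld('s2')['pixels'][80:280,300:560,::-1]; t=ld('t2')['pixels'][80:280,80:340,::-1]
cv2.imwrite('pics/c2.png',cv2.resize(np.hstack([s,t]),None,fx=1.53,fy=1.53))
E
```

```text
knob wrist [ 0.5928 -0.0661  0.0685]
0.5916401669710337 -0.06553800773848603
hit False [ 0.5918 -0.0657  0.0402]
0.03054120678198881 58.741174936294556 [ 0.5917 -0.0655  0.0403]
0.03024884026886301 59.347144067287445 [ 0.0326  0.2567 -0.7253] [ 0.5912 -0.0654  0.1992]
8.175 [0.5398 0.2303 0.2001]
```

View pics/c2.png

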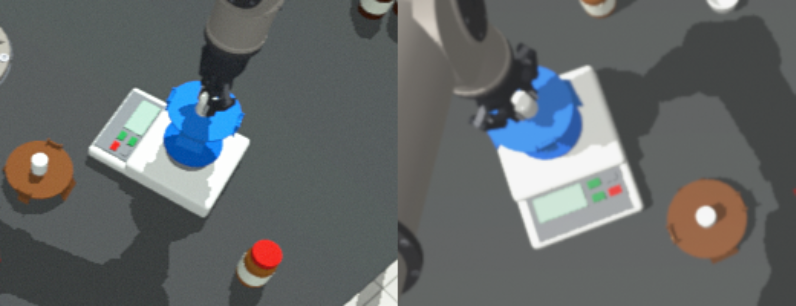

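View pics/w2.png

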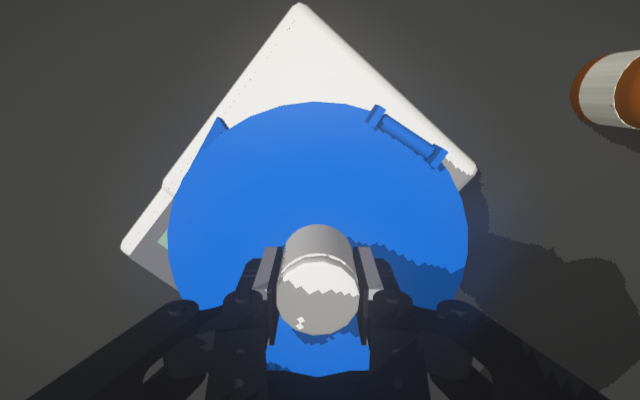

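The cover is held by the knob at (318,280) in the wrist view, and its plate's far edge runs along (175,200)–(465,240). It hangs over the pan. I'll fit the plate's rim to check its centre and level.

```bash
python3 - <<'E'
from h import *
from scipy.optimize import least_squares
np.set_printoptions(precision=4,suppress=True)
c=ld('w2'); m=cv2.inRange(cv2.cvtColor(c['pixels'],cv2.COLOR_RGB2HSV),(95,120,60),(130,255,255))
pts=[]
for x in range(235,366,5): pts.append((x,np.nonzero(m[:,x])[0][0]))
for y in range(165,275,5):
    xs=np.nonzero(m[y])[0]; pts+= [(xs[0],y),(xs[-1],y)]
def img(q):  # centre, tilt
    R=cv2.Rodrigues(np.array([q[3],q[4],0.]))[0]; a=np.linspace(0,2*np.pi,720)
    return proj(c,np.array(q[:3])+ (R@(.069*np.array([np.cos(a),np.sin(a),0*a]))).T)
pts=np.array(pts,float)
res=lambda q:np.sqrt(((pts[:,None]-img(q)[None])**2).sum(2)).min(1)
s=least_squares(res,[.54,.231,.1925,0,0],loss='soft_l1'); print(s.x,res(s.x).mean(),res(s.x).max())
print(r.current_tcp_pos(),r.current_tool_rot())
E
```

```text
[0.5398 0.229  0.1924 0.001  0.0006] 0.4545395770701046 0.9845135431162095
[0.5397 0.2307 0.2001] [-0.      0.8663  0.4995  0.0001]
```

The cover hangs level, at the expected height and within 2 mm of the TCP axis. I'll press it on now.

```bash
python3 - <<'E'
from h import *
np.set_printoptions(precision=4,suppress=True)
x,y=.5395,.2325
r.movel([x,y,.125],v=.12); print(r.current_tcp_pos(),r.current_contact_force())
for z in (.114,.110,.106,.103,.100):
    h=r.movel([x,y,z],v=.03,max_force=35)
    print(h,r.current_tcp_pos(),r.current_contact_force(),r.current_torque(),r.current_width())
    if h: break
print(r.current_time())
snap('scene','s3');snap('wrist','w3')
E
```

```text
[0.5399 0.2324 0.1255] [-0.1126  0.3373 -1.9483]
False [0.5396 0.2326 0.114 ] [ 0.3099  0.6388 -0.4295] [ 0.2855 -0.3522 -0.0419] 0.030480363770403203
False [0.5392 0.2324 0.1097] [ 1.6303  0.707  -1.7351] [ 0.1348 -0.2754  0.008 ] 0.030505200744643874
False [0.5392 0.2323 0.1057] [-0.2287  0.052  -1.2229] [-0.0361 -0.0351  0.0344] 0.030018818241744023
False [0.54   0.2326 0.1034] [ 0.2583 -0.4066  6.7298] [-0.1011  0.0552  0.0183] 0.03041669694900726
False [0.5405 0.2331 0.1018] [-8.9883  0.1967 32.3523] [0.0034 1.6294 0.0005] 0.030585732935040435
10.6833
```

View pics/w3.png

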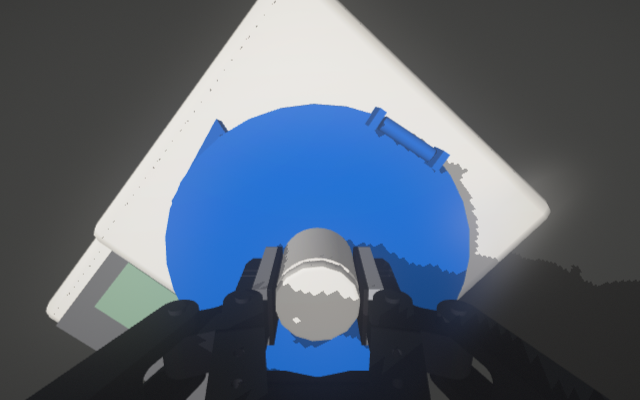

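The wrist view shows the cover on the pan with its plate level; rigid contact came at TCP z ≈ 0.103, where home should be. I'll ease off, release, retreat and measure the seating.

```bash
cat > fit.py <<'E'
from h import *
from scipy.optimize import least_squares
def fit(c,pts,q0):
    def img(q):
        R=cv2.Rodrigues(np.array([q[3],q[4],0.]))[0]; a=np.linspace(0,2*np.pi,720)
        return proj(c,np.array(q[:3])+(R@(.069*np.array([np.cos(a),np.sin(a),0*a]))).T)
    pts=np.array(pts,float)
    res=lambda q:np.sqrt(((pts[:,None]-img(q)[None])**2).sum(2)).min(1)
    s=least_squares(res,q0,loss='soft_l1'); return s.x,res(s.x).mean()
E
python3 - <<'E'
from fit import *
np.set_printoptions(precision=4,suppress=True)
c=ld('w3'); m=cv2.inRange(cv2.cvtColor(c['pixels'],cv2.COLOR_RGB2HSV),(95,120,60),(130,255,255))
pts=[(x,np.nonzero(m[:,x])[0][0]) for x in range(235,366,5)]
for y in range(170,275,5):
    xs=np.nonzero(m[y])[0]; pts+= [(xs[0],y),(xs[-1],y)]
print(fit(c,pts,[.54,.231,.0965,0,0]))
r.movel([.5395,.232,.104],v=.03); print(r.current_contact_force(),r.current_tcp_pos())
r.gripper_open(); p=r.current_tcp_pos(); r.movel([p[0],p[1],.24],v=.15)
print(r.current_time(),r.current_width(),r.current_contact_force())
snap('wrist','w4');snap('scene','s4');snap('top','t4')
s=ld('s4')['pixels'][110:260,300:500,::-1]; t=ld('t4')['pixels'][80:230,120:320,::-1]
cv2.imwrite('pics/c4.png',cv2.resize(np.hstack([s,t]),None,fx=2,fy=2))
E
```

```text
(array([ 0.5399,  0.2308,  0.0958,  0.0014, -0.0006]), np.float64(0.48796759807421186))
[ 0.7559 -0.508  -1.5617] [0.5394 0.232  0.1039]
12.7083 0.08557668681707495 [-0.8085 -0.2485  0.2781]
```

View pics/w4.png

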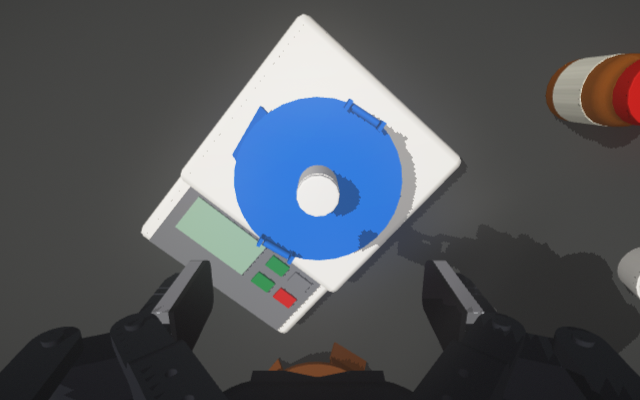

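View pics/c4.png

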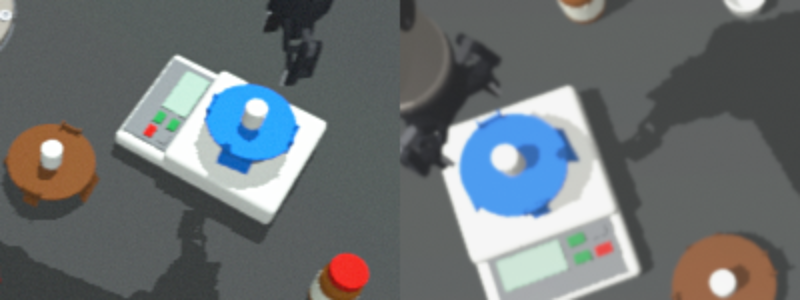

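The released cover sits level on the pan, knob up, centred at about (318,178) in the wrist view. I'll check its height numerically.

```bash
python3 - <<'E'
from fit import *
np.set_printoptions(precision=4,suppress=True)
c=ld('w4'); m=cv2.inRange(cv2.cvtColor(c['pixels'],cv2.COLOR_RGB2HSV),(95,120,60),(130,255,255))
pts=[(x,np.nonzero(m[:,x])[0][0]) for x in range(275,340,4)]
for y in range(165,235,4):
    xs=np.nonzero(m[y])[0]; pts+= [(xs[0],y),(xs[-1],y)]
for y in range(135,165,4): pts.append((np.nonzero(m[y])[0][-1],y))
print(fit(c,pts,[.54,.231,.0965,0,0]))
t,s=ld('t4'),ld('s4')
for z in(.0965,.105): print(z,proj(t,[.5395,.2315,z+.036]),proj(s,[.5395,.2315,z+.036]))
E
```

```text
(array([ 0.5385,  0.2289,  0.0939, -0.006 ,  0.0047]), np.float64(0.3432127149240875))
0.0965 [[171.4325 156.899 ]] [[428.3907 164.3611]]
0.105 [[170.3606 155.9456]] [[429.055  162.7067]]
```

The fit puts the plate top at about 0.094–0.096, against 0.0965 for home. A light tap on the knob top with shut fingers will confirm it: home means contact at TCP z ≈ 0.1325.

```bash
python3 - <<'E'
from h import *
np.set_printoptions(precision=4,suppress=True)
x,y=.5392,.2305
r.gripper_close(); r.movel([x,y,.145],v=.12)
for f in (6,25):
    h=r.movel([x,y,.128],v=.02,max_force=f); print(h,r.current_tcp_pos(),r.current_contact_force())
r.movel([x,y,.25],v=.15); r.dwell(.5)
snap('scene','s5'); c=ld('s5'); print(r.current_time(),r.current_contact_force(),np.abs(c['pixels'][160:230,400:450].astype(int)-ld('s4')['pixels'][160:230,400:450]).mean())
print(r.hand_in())
E
```

```text
True [0.5392 0.2305 0.1321] [-1.009   1.3195  8.6864]
True [0.5393 0.2305 0.132 ] [-7.835  -0.9781 20.5826]
16.9083 [-0.6782 -0.1974  1.648 ] 2.3633333333333333
the job is handed in; nothing more can be done
None
```

The blue cover is pressed fully home on the balance's blue pan and released; a tap on its knob met firm contact at 0.132 m (home is 0.1325 m), the red cover was not touched, and the job was handed in at about 17 s, though the hand-in returned no verdict.

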